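Clip the grabber probe onto the panel's earth stud

ROBOT

A 6-joint arm with a two-finger parallel gripper is mounted at the origin on the work surface. World frame = base frame: x ahead of the robot, y to its left, z up, the work surface at z = 0. Lengths are in m, angles in rad, forces in N, time in s.
With the tool pointing down it reaches from about 0.3 to 0.875 m from the base axis. Payload 4.2 kg.
Tool frame: the origin (TCP) lies on the front face of the gripper's body, between the roots of the fingers; the fingertips stand 73 mm ahead of it and the grasp point (between the pads) lies 54 mm ahead of it; z points along the fingers, y is the line along which they close (so a half turn about z gives the same grasp; the last joint's range is limited). The gripper opens to 85 mm and grips with 20 to 120 N. Pads are 22 mm wide; open, the fingers measure 114 mm over their backs; the gripper's body (76 mm by 85 mm) begins 54 mm behind the grasp point. The pads swing forward as they close: fully open they stand 13 mm farther back than shut.
Start: joints at [-1.353, 0.32, 1.565, -0, 1.257, -0.02], TCP at [0.135, -0.559, 0.304] pointing down, gripper open.
Joint ranges: [-3.11, 3.11], [-0.84, 2.01], [0.21, 2.61], [-1.34, 4.49], [0.05, 2.63], [-2.56, 2.56]. Speed limits (rad/s): [2.57, 2.57, 3.14, 3.14, 3.14, 3.14].

INTERFACE

Orientations are given as [roll, pitch, yaw] about the fixed x, y, z axes, in that order (R = Rz(yaw) Ry(pitch) Rx(roll)).
In Python, from station import * gives the robot as it stands.
- The arm moves only by the tool apply_moves, never from a script. Its argument "increments" is a list of rows, each a list of 3 entries, a list of its own where there are three numbers: the shift along the tool's x, y, z normalised to -1 to 1, where 1 is 2 cm, then the turn about the tool's z normalised to -1 to 1, where 1 is 0.1 rad, then the closure, from -1 (fully open) to 1 (shut). A call has exactly 10 rows; each row shifts and turns the commanded pose from where the row before left it, along the tool's axes as they then stand; what a row does not reach is not made up. A row lasts 1/10 s, in which the tool goes at most 50 mm and 8.59 degrees, less where a joint would pass 70% of its speed; a pose out of reach is approached as far as the arm can. A call with a number of a shift or a turn outside -1 to 1 is refused whole. A call with a gripper value outside its range is refused whole. The fingers move at their own pace and stop on an object; "force" is the grip in N (left out, the last holds). Time passes only in rows, so rows that do not move let the fingers close, or fill a call up. It gives the time, the measured TCP pose, the force, the opening and the grip force at its end, in the units of the state.
- state(): the state, without advancing time (a new reading comes with each control period).
- camera(name): name is "side" or "top" or "wrist"; returns (picture, depth): 384x512x3 uint8, blue, green, red; 384x512 float32, m along the optical axis (not along the pixel's ray), 0 where there is no reading.
- calibration(name): a dict with "fx", "fy", "cx", "cy" (pixels), "rvec" (rotation vector, rad) and "tvec" (3), from world to camera coordinates, as OpenCV has them; the wrist camera has in their place "mount" (4x4, takes a point from camera to tool coordinates, whose origin is the TCP and whose axes are the flange's). Camera axes: x right, y down, z forward; pixel columns grow to the right and rows downward; lengths in m; the calibration is good to about 2 mm. The wrist camera is an equidistant fisheye: a pixel r from the principal point sees the ray r / f radians off the axis. A picture is of the moment at which its call begins: read the wrist's pose just before it. calibration takes no time and is no camera call.
- close_job(): hands the job in; it is judged then, once.
The state is a dict: "t": time; "qpos": joint angles; "qvel": joint speeds; "effort": joint torques, N m; "ee_pos": TCP position; "orientation": TCP orientation; "ft_force": force on the tool from outside, world axes, zero at the start; "moment": the same for the moment, N m; "finger_gap": finger opening in m; "grip_force": force on a finger pad.
Only numpy, scipy, OpenCV 4.12 (cv2) and the standard library are available. Lean on these libraries where they do the work, as an engineer would, in place of code of your own. Each camera call takes 0.05 s, during which the arm holds its last target. There are 200 camera calls.

TASK

Ready the operator panel for its earth-bond test: pick up the plunger grabber by squeezing it between thumb plate and finger flange so that its hook comes out, catch the tall earth stud in the hook, and let the plunger spring back so that the hook holds the stud against the nose. Leave the grabber clipped there, standing level on the panel's plate. Feel your way: the hook is only bent wire and must never be pushed hard against anything, the grabber must be set down gently, and everything else stays where it is.

Things in the scene. Friction and masses are not known exactly. Their poses are not given: they have to be found in the camera images.
- probe_mid (a point): Middle of the loose black plunger grabber (test probe, 140 mm long, about 85 g), on its nose axis, 22 mm above what it stands on. Its x points along the nose to the hook, y to its left, z up. A 17 mm barrel with an upright finger flange in front and the plunger's thumb plate behind, 62 mm over both at rest, this point half-way. It stands on the flange and on a 28 mm wide rest under the barrel.
- flange (a point): Centre, on the nose axis, of the finger flange's front face, 31 mm ahead of probe_mid; axes as probe_mid. The flange is 28 mm wide, 5 thick, reaching 22 mm above and below the axis. The nose runs forward from here: up to 13 mm thick for 12 mm, then 9 mm, ending in a 10 mm square end 12 mm long. A finger bears on this face above the nose: its tip should be 7 to 14 mm above the axis.
- thumb_plate (a point): Centre, on the nose axis, of the rear face of the thumb plate (28 mm wide, 5 thick, 22 mm up and 18 down), 31 mm behind probe_mid at rest; the other finger bears here, at the same height. Squeezing flange and thumb plate together (spring 2.4 N at first, 7.2 N at the end) closes them by 12 mm to a hard stop, 50 mm over both; so squeezed the probe can be carried. Moves with the plunger.
- plunger_part (a joint): How far the plunger is pressed and the hook is out: 0 at rest (hook drawn in against the nose), 0.012 m fully pressed. About 0.006 when properly clipped on the 6 mm earth stud.
- nose_end (a point): Centre of the flat, 10 mm square face in which the nose ends, 105 mm ahead of probe_mid; axes as probe_mid. With the plunger let go, the hook pulls the stud against this face.
- hook (a point): On the nose axis, in the hook's 3 mm cross wire; moves with the plunger (1.8 mm ahead of nose_end at rest, 13.8 pressed). Axes as probe_mid. The hook lies level: its shank, a 3 mm wire along x, has its left side at y = -2 mm. The cross wire (x -1.5 to +1.5) runs from y = -5 to +8.5 mm; a barb at its left end (inner side y = +5.5) reaches back to x = -4 mm.
- hook_seat (a point): Middle of the hook's mouth when pressed; where the stud's centre should be before the plunger is let go: against the shank, inside the barb. 8.9 mm behind hook and 1 mm left of it. Moves with the plunger. Pressed, the mouth between barb and nose face is 10 mm wide, open to the left (+y); a 6 mm stud enters from there if it is within about 1.5 mm of this point along x.
- earth_mark (a point): Roughly where the drawing puts the earth stud, 22 mm above the plate (hook height when the probe stands there); axes as the panel's. The stud, a rigid steel post 6 mm thick, 33 mm tall, with an 11.4 mm nut in its lowest 8 mm, was welded freehand: its centre may be up to 10 mm off along panel x and up to 10 mm along y. It is the only tall stud (the others are 14 mm tall).
- panel: Operator panel, face down, fixed: plate 260 x 260 mm, upper side 33 mm above the bench. Origin on the bench under its centre. At +x a row of black contact blocks 48 mm tall; mid-panel a grey box 34 mm tall (x -47 to +59, y -78 to +58 mm). The strip x -130 to -50 mm is bare but for the stud (mark at -93, -95 mm) and low screw heads: the probe fits along it, nose to -y.
Things that resemble listed ones, but are neither listed nor needed, are in the scene too. Leave any yellow look-alike of the part that bears probe_mid alone.

How it is judged:
On the way, in this order (a step that is already met when the one before it is completed fails the run):
1. the grabber is lifted clear with its plunger squeezed and the hook out (value of joint plunger_part above 0.01 m and height (world z) of probe_mid above 0.04 m), for 0.2 s.
2. the hook, still out, is brought to the earth stud (value of joint plunger_part above 0.01 m and distance between hook and earth_mark below 0.035 m), for 0.1 s.
At the end, for the whole second after the job is handed in: The grabber is clipped on the earth stud and let go: plunger sprung back onto the stud (reads 4.5 to 7 mm: 0 is an empty hook, more is a barb sitting on the stud), hook within 25 mm of the mark, probe at rest on the plate, level within 0.15 rad, its axis 14 to 30 mm above the plate (value of joint plunger_part between 0.0045 and 0.007 m and horizontal distance between hook and earth_mark below 0.025 m and z of probe_mid in the frame of panel between 0.047 and 0.063 m and angle between probe_mid's own z axis and vertical below 0.15 rad and linear speed of probe below 0.02 m/s); the robot touches nothing.
It fails at once if the hook is pushed or pulled against the stud or panel with more than 10 N (contact force between plunger_part and panel above 10 N).
It fails at once if the grabber is pushed against the panel or its stud with more than 20 N (contact force between probe and panel above 20 N).
It fails at once if the robot itself bears on the panel with more than 15 N (contact force between any of the arm, the fingers and panel above 15 N).
It fails at once if a bystander is shifted by more than 3 cm (distance of any of crimper, stripper, screwdriver, spool, tape, ferrules, spare_block from where it was at the start of the episode above 0.03 m).
It also fails if it takes over 56 s, if anything falls off the work surface, if the arm or the gripper's body presses on something with over 40 N, if the wrist force passes 120 N, or if a joint passes its speed limit or range.

## Working session

There is one attempt and no reset: what is moved stays moved. The work goes in short steps, Python scripts to look and compute and a tool call to move; the robot and the scene stay as the last step left them, time stands still between calls to the robot, and variables do not carry over. Pictures are saved under pics/ and viewed, at most 13 in all, crops included, and the job is handed in when it is done.

Besides the shell and the picture viewer there is one more tool, called after "Call:" as name([rows], argument=value, ...), one row to a line, values as JSON. apply_moves: Moves the arm, as the interface text tells. Its arguments: {"type":"object","properties":{"increments":{"type":"array","items":{"type":"array"}},"force":{"type":"number"}},"required":["increments"]}

```bash
mkdir -p pics; ls; python3 - <<'E'
from station import *
import cv2,numpy as np
s=state();print(s)
for n in("top","side"):
    p,d=camera(n);cv2.imwrite(f"pics/{n}0.png",cv2.resize(p,None,fx=1.5,fy=1.5,interpolation=cv2.INTER_CUBIC));np.savez(f"{n}0.npz",p=p,d=d);print(n,calibration(n))
print(calibration("wrist"))
E
```

```text
pics
{'t': 0.0, 'qpos': array([-1.35298255e+00,  3.20323625e-01,  1.56571066e+00,  1.14409638e-05,
        1.25739087e+00, -2.00263841e-02]), 'qvel': array([ 4.94974183e-04,  1.14026159e-03, -6.40268818e-06,  3.13636338e-04,
        1.18402373e-03, -1.83141868e-03]), 'effort': array([ 2.66793249e-03, -4.15518379e+01, -2.34161174e+01,  3.63457275e-04,
        8.17656488e-03, -2.81072062e-06]), 'ee_pos': array([ 0.13538435, -0.55846974,  0.30305164]), 'orientation': array([-3.13976074e+00, -4.75708482e-05,  2.37836583e-01]), 'ft_force': array([-0.00429627,  0.7028659 , -0.1183666 ]), 'moment': array([ 0.03022253, -0.03012088, -0.02056638]), 'grip_force': 0.0, 'finger_gap': 0.0854622106080413}
top {'fx': 436.5002964902043, 'fy': 436.5002964902043, 'cx': 250.55592255934, 'cy': 186.89677420220275, 'rvec': array([ 2.15522033, -2.14190802,  0.17868852]), 'tvec': array([0.05989947, 0.556109  , 0.98269283])}
side {'fx': 351.5083503104085, 'fy': 351.5083503104085, 'cx': 253.83327941515336, 'cy': 193.54208331027735, 'rvec': array([ 0.64404152, -2.56351229,  1.238561  ]), 'tvec': array([0.52084397, 0.18008587, 0.81623975])}
{'fx': 297.3186396354542, 'fy': 297.3186396354542, 'cx': 254.50909997336905, 'cy': 189.43801659159715, 'mount': array([[ 6.65485634e-05, -9.46048905e-01, -3.24023865e-01,
         8.31972335e-02],
       [ 9.99999734e-01, -1.72471543e-04,  7.08944880e-04,
        -1.28297285e-04],
       [-7.26581423e-04, -3.24023826e-01,  9.46048642e-01,
        -6.98681194e-02],
       [ 0.00000000e+00,  0.00000000e+00,  0.00000000e+00,
         1.00000000e+00]])}
```

View pics/top0.png

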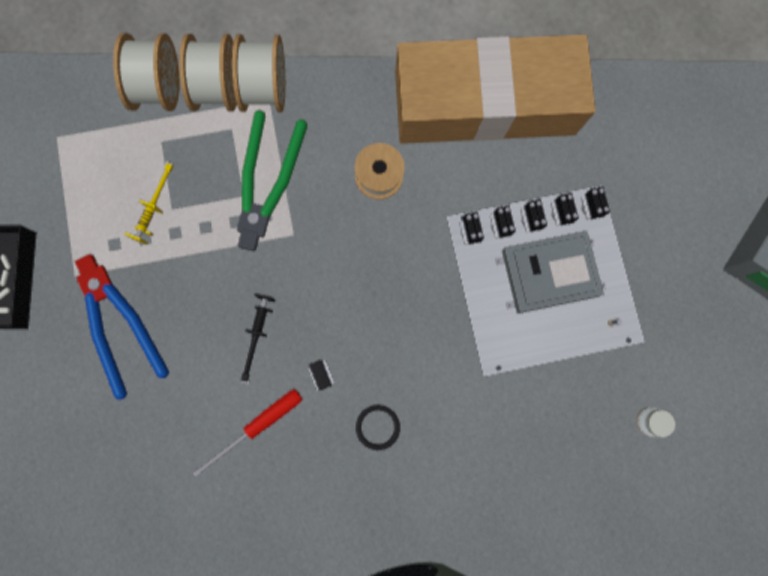

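View pics/side0.png

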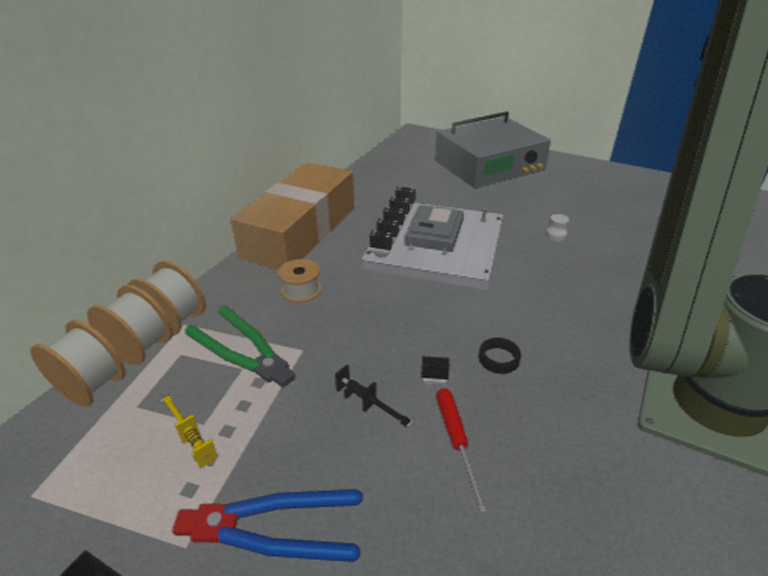

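The top view shows the black grabber with its thumb plate at about (264,297), flange about (256,330) and hook at (245,380). The panel corners are about (447,215), (605,187), (644,343) and (485,375), with the stud near (614,322). In the side view the stud is at (484,215). I'll crop closer for accurate pixels.

```bash
python3 - <<'E'
import cv2,numpy as np
p=np.load("top0.npz")['p']
a=cv2.resize(p[185:265,150:200],None,fx=7,fy=7,interpolation=cv2.INTER_CUBIC)
b=cv2.resize(p[195:235,380:425],None,fx=10,fy=10,interpolation=cv2.INTER_CUBIC)
c=np.zeros((560,800,3),np.uint8);c[:,:350]=a;c[:400,350:]=b
cv2.imwrite("pics/crop.png",c)
E
cat > h.py <<'E'
from station import *
import cv2,numpy as np
from scipy.spatial.transform import Rotation as Rn
def onplane(name,px,z):
    k=calibration(name);R=Rn.from_rotvec(k['rvec']).as_matrix();t=np.array(k['tvec'])
    px=np.atleast_2d(px).astype(float)
    d=np.c_[(px[:,0]-k['cx'])/k['fx'],(px[:,1]-k['cy'])/k['fy'],np.ones(len(px))]@R
    o=-R.T@t
    return o+d*((z-o[2])/d[:,2])[:,None]
def proj(name,P):
    k=calibration(name);K=np.array([[k['fx'],0,k['cx']],[0,k['fy'],k['cy']],[0,0,1]])
    return cv2.projectPoints(np.atleast_2d(P).astype(float),k['rvec'],k['tvec'],K,None)[0][:,0]
def wray(px,s):
    k=calibration('wrist');px=np.atleast_2d(px).astype(float)
    v=px-[k['cx'],k['cy']];r=np.linalg.norm(v,axis=1);th=r/k['fx']
    d=np.c_[v/r[:,None]*np.sin(th)[:,None],np.cos(th)]
    M=np.array(k['mount']);R=Rn.from_euler('xyz',s['orientation']).as_matrix()
    return R@M[:3,3]+s['ee_pos'], d@M[:3,:3].T@R.T
def wonplane(px,s,z):
    o,d=wray(px,s);return o+d*((z-o[2])/d[:,2])[:,None]
def wproj(P,s):
    k=calibration('wrist');M=np.array(k['mount']);R=Rn.from_euler('xyz',s['orientation']).as_matrix()
    q=((np.atleast_2d(P)-s['ee_pos'])@R-M[:3,3])@M[:3,:3]
    n=np.hypot(q[:,0],q[:,1]);th=np.arctan2(n,q[:,2])
    return np.c_[k['cx']+k['fx']*th*q[:,0]/n,k['cy']+k['fx']*th*q[:,1]/n]
E
python3 - <<'E'
from h import *
print(onplane('top',np.array([[447,215],[605,187],[644,343],[485,375]])/1.5,.033))
E
```

```text
[[ 0.66409839 -0.05052783  0.033     ]
 [ 0.71303001 -0.30783181  0.033     ]
 [ 0.46095963 -0.35701246  0.033     ]
 [ 0.41007962 -0.10655782  0.033     ]]
```

View pics/crop.png

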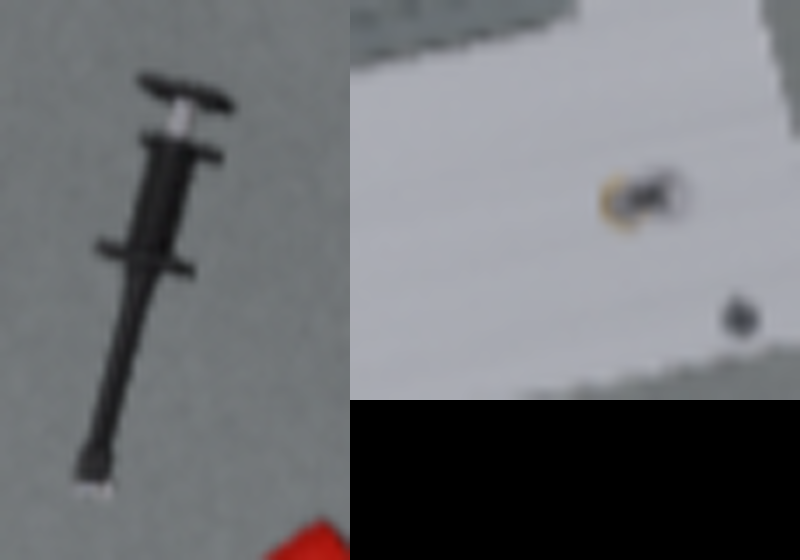

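The crop shows the thumb plate centred at (187,92), the flange at (146,258) and the nose end at (94,480). The stud's nut is at about (625,203) and its top near (668,190).

```bash
python3 - <<'E'
from h import *
f=lambda x,y:(x/7+150,y/7+185)
T=onplane('top',f(187,92),.035)[0];F=onplane('top',f(146,258),.035)[0];N=onplane('top',f(94,480),.024)[0]
print(T,F,N,np.linalg.norm(T-F),np.linalg.norm(F-N));d=(N-T)[:2];print('yaw',np.arctan2(d[1],d[0]), 'T-F yaw',np.arctan2(*(F-T)[1::-1]))
u=d/np.linalg.norm(d);print('mid',(T[:2]+F[:2])/2, N[:2]-u*.105)
C=np.array([[.664,-.0505],[.713,-.3078],[.461,-.357],[.410,-.1066]]);c=C.mean(0)
# panel yaw: local corners (130,130),(130,-130),(-130,-130),(-130,130)
L=np.array([[130,130],[130,-130],[-130,-130],[-130,130]])/1e3
z=((C-c)@[1,1j]*np.conj(L@[1,1j])).sum();y=np.angle(z);print('panel',c,y,abs(z)/(4*.0338))
R=np.array([[np.cos(y),-np.sin(y)],[np.sin(y),np.cos(y)]]);m=c+R@[-.093,-.095];print('mark',m)
g=lambda x,y:((x-350)/10+380,y/10+195)
S=onplane('top',g(625,203),.041)[0][:2];print('stud nut',S,(S-m)@R)
for zz in(.033,.041,.066):
    q=proj('top',[*S,zz])[0];print((q-[380,195])*10+[350,0])
E
```

```text
[0.52880986 0.23654933 0.035     ] [0.47307369 0.24844959 0.035     ] [0.39998299 0.26513481 0.024     ] 0.056992427999957934 0.0757736580220692
yaw 2.9232396757895223 T-F yaw 2.9312405403090147
mid [0.50094177 0.24249946] [0.50248982 0.2423895 ]
panel [ 0.562    -0.205475] 0.19982264750320552 0.9945003075345884
mark [ 0.48970761 -0.31704475]
stud nut [ 0.49135707 -0.30404299] [0.00419744 0.01241564]
[612.45328094 205.96203142]
[625. 203.]
[665.49241334 193.44054466]
```

```bash
cat > plan.py <<'E'
from h import *
import json
def plan(tp,tyaw,n,grip,p0=None,y0=None,fmt=True):
    """rows in tool axes, tool pointing down; from measured pose to tp,tyaw in n rows"""
    s=state();p=np.array(s['ee_pos'] if p0 is None else p0);y=s['orientation'][2] if y0 is None else y0
    dy=(tyaw-y+np.pi)%(2*np.pi)-np.pi if p0 is None else tyaw-y
    rows=[];w=(np.sin(np.linspace(-np.pi/2,np.pi/2,n+1))+1)/2 if n>=20 else np.linspace(0,1,n+1)
    for i in range(n):
        d=p+(np.array(tp)-p)*0 # keep p running
        k=n-i;step=(np.array(tp)-p)/k
        c,sn=np.cos(y),np.sin(y)
        a=np.round([(c*step[0]+sn*step[1])/.02,(sn*step[0]-c*step[1])/.02,-step[2]/.02],2)
        t=round(-(dy/n)/.1,2)
        p=p+.02*np.array([c*a[0]+sn*a[1],sn*a[0]-c*a[1],-a[2]]);y-=.1*t
        rows.append([a.tolist(),t,grip])
    for i in range(0,n,10):print(json.dumps(rows[i:i+10]).replace(' ',''))
    print(p,y)
E
python3 - <<'E'
from plan import *
plan([.502,.242,.25],1.354,40,-1)
E
```

```text
[[[0.68,-0.86,0.07],-0.28,-1],[[0.71,-0.85,0.07],-0.28,-1],[[0.73,-0.83,0.07],-0.28,-1],[[0.75,-0.8,0.07],-0.28,-1],[[0.77,-0.78,0.07],-0.28,-1],[[0.8,-0.76,0.07],-0.28,-1],[[0.82,-0.74,0.07],-0.28,-1],[[0.84,-0.72,0.07],-0.28,-1],[[0.86,-0.69,0.07],-0.28,-1],[[0.87,-0.67,0.07],-0.28,-1]]
[[[0.89,-0.64,0.07],-0.28,-1],[[0.91,-0.62,0.07],-0.28,-1],[[0.93,-0.59,0.06],-0.28,-1],[[0.94,-0.57,0.07],-0.28,-1],[[0.96,-0.54,0.06],-0.28,-1],[[0.97,-0.51,0.07],-0.28,-1],[[0.99,-0.48,0.06],-0.28,-1],[[1.0,-0.46,0.07],-0.28,-1],[[1.01,-0.43,0.06],-0.28,-1],[[1.03,-0.4,0.07],-0.28,-1]]
[[[1.04,-0.37,0.06],-0.28,-1],[[1.05,-0.34,0.07],-0.28,-1],[[1.05,-0.31,0.06],-0.28,-1],[[1.06,-0.28,0.07],-0.28,-1],[[1.07,-0.25,0.06],-0.28,-1],[[1.08,-0.22,0.07],-0.28,-1],[[1.08,-0.19,0.06],-0.28,-1],[[1.09,-0.16,0.07],-0.28,-1],[[1.09,-0.13,0.06],-0.28,-1],[[1.1,-0.1,0.07],-0.28,-1]]
[[[1.1,-0.07,0.06],-0.28,-1],[[1.1,-0.04,0.07],-0.28,-1],[[1.1,-0.01,0.06],-0.28,-1],[[1.1,0.02,0.07],-0.28,-1],[[1.1,0.05,0.06],-0.28,-1],[[1.1,0.08,0.07],-0.28,-1],[[1.09,0.11,0.06],-0.28,-1],[[1.09,0.15,0.07],-0.28,-1],[[1.09,0.18,0.06],-0.28,-1],[[1.08,0.2,0.07],-0.28,-1]]
[0.50196074 0.24197698 0.24997441] 1.3577655583150479
```

Call:
apply_moves([
  [[0.7,-0.85,0],-0.3,-1],
  [[0.7,-0.85,0],-0.3,-1],
  [[0.75,-0.8,0],-0.3,-1],
  [[0.75,-0.8,0],-0.3,-1],
  [[0.8,-0.75,0],-0.3,-1],
  [[0.8,-0.75,0],-0.3,-1],
  [[0.85,-0.75,0],-0.3,-1],
  [[0.85,-0.7,0],-0.3,-1],
  [[0.85,-0.7,0],-0.3,-1],
  [[0.9,-0.65,0],-0.3,-1],
])

```text
t: 1.1
ee_pos: [0.2285, -0.3576, 0.3036]
orientation: [-3.141, 0.0, 0.539]
ft_force: [0.8, 0.0, 0.1]
finger_gap: 0.0855
grip_force: 0.0
```

Call:
apply_moves([
  [[0.9,-0.65,0],-0.3,-1],
  [[0.9,-0.6,0],-0.3,-1],
  [[0.95,-0.6,0],-0.3,-1],
  [[0.95,-0.55,0],-0.3,-1],
  [[0.95,-0.55,0],-0.3,-1],
  [[1,-0.5,0],-0.3,-1],
  [[1,-0.5,0],-0.3,-1],
  [[1,-0.45,0],-0.3,-1],
  [[1,-0.4,0],-0.3,-1],
  [[1,-0.4,0],-0.3,-1],
])

```text
t: 2.1
ee_pos: [0.315, -0.1555, 0.3037]
orientation: [-3.141, 0.0, 0.839]
ft_force: [-0.3, -0.2, -0.6]
finger_gap: 0.0854
grip_force: 0.0
```

Call:
apply_moves([
  [[1,-0.4,0],-0.3,-1],
  [[1,-0.35,0],-0.3,-1],
  [[1,-0.3,0],-0.3,-1],
  [[1,-0.3,0],-0.3,-1],
  [[1,-0.25,0],-0.3,-1],
  [[1,-0.2,0],-0.3,-1],
  [[1,-0.2,0],-0.3,-1],
  [[1,-0.15,0],-0.3,-1],
  [[1,-0.15,0],-0.3,-1],
  [[1,-0.1,0],-0.3,-1],
])

```text
t: 3.1
ee_pos: [0.3884, 0.0372, 0.3036]
orientation: [-3.141, 0.0, 1.139]
ft_force: [-0.1, 0.2, -0.3]
finger_gap: 0.0854
grip_force: 0.0
```

```bash
python3 - <<'E'
from plan import *
plan([.502,.242,.24],1.354,20,-1)
E
```

```text
[[[0.58,0.04,0.16],-0.11,-1],[[0.58,0.05,0.16],-0.11,-1],[[0.58,0.06,0.16],-0.11,-1],[[0.58,0.06,0.16],-0.11,-1],[[0.58,0.07,0.16],-0.11,-1],[[0.58,0.08,0.16],-0.11,-1],[[0.58,0.08,0.16],-0.11,-1],[[0.58,0.09,0.16],-0.11,-1],[[0.58,0.1,0.16],-0.11,-1],[[0.58,0.1,0.16],-0.11,-1]]
[[[0.58,0.11,0.16],-0.11,-1],[[0.57,0.11,0.16],-0.11,-1],[[0.57,0.12,0.16],-0.11,-1],[[0.57,0.13,0.16],-0.11,-1],[[0.57,0.13,0.16],-0.11,-1],[[0.57,0.14,0.16],-0.11,-1],[[0.57,0.15,0.16],-0.11,-1],[[0.57,0.15,0.15],-0.11,-1],[[0.57,0.16,0.16],-0.11,-1],[[0.56,0.16,0.15],-0.11,-1]]
[0.50204325 0.24201977 0.24001713] 1.359202953422396
```

Call:
apply_moves([
  [[1,0.1,0.3],-0.25,-0.7],
  [[1,0.1,0.3],-0.25,-0.7],
  [[1,0.15,0.3],-0.25,-0.7],
  [[1,0.15,0.3],-0.25,-0.7],
  [[1,0.15,0.3],-0.2,-0.7],
  [[1,0.2,0.3],-0.2,-0.7],
  [[1,0.2,0.3],-0.2,-0.7],
  [[1,0.2,0.3],-0.2,-0.7],
  [[1,0.25,0.3],-0.2,-0.7],
  [[1,0.25,0.3],-0.15,-0.7],
])

```text
t: 4.1
ee_pos: [0.4867, 0.2159, 0.2433]
orientation: [-3.141, 0.0, 1.354]
ft_force: [0.6, 0.0, -0.6]
finger_gap: 0.0727
grip_force: 0.0
```

Call:
apply_moves([
  [[0.7,0.2,0.2],0,-0.7],
  [[0.5,0.15,0],0,-0.7],
  [[0.2,0.1,0],0,-0.7],
  [[0,0,0],0,-0.7],
  [[0,0,0],0,-0.7],
  [[0,0,0],0,-0.7],
  [[0,0,0],0,-0.7],
  [[0,0,0],0,-0.7],
  [[0,0,0],0,-0.7],
  [[0,0,0],0,-0.7],
])

```text
t: 5.1
ee_pos: [0.5008, 0.24, 0.2399]
orientation: [3.141, 0.0, 1.353]
ft_force: [-0.3, -0.2, -0.4]
finger_gap: 0.0729
grip_force: 0.0
```

```bash
python3 - <<'E'
from h import *
s=state();p,d=camera('wrist');np.savez('w1.npz',p=p,d=d,pos=s['ee_pos'],o=s['orientation'])
print(s['ee_pos'],s['orientation'],s['finger_gap'])
cv2.imwrite('pics/w1.png',cv2.resize(p,None,fx=1.5,fy=1.5,interpolation=cv2.INTER_CUBIC))
print(wproj([[.502,.242,.03],[.400,.265,.022]],s)*1.5)
E
```

```text
[0.50083358 0.23996815 0.2399375 ] [3.14149611e+00 8.79522603e-05 1.35265796e+00] 0.07291504090483937
[[383.21040807 262.73598296]
 [232.86537862 259.81511342]]
```

View pics/w1.png

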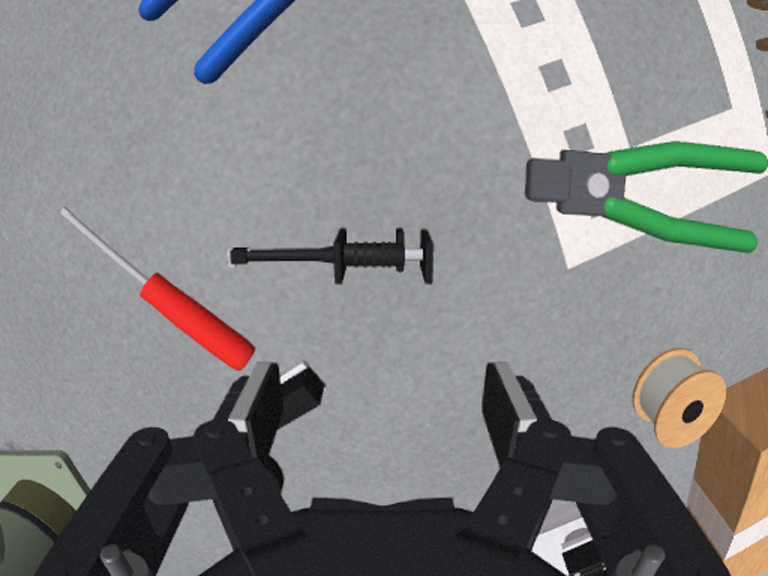

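The wrist view shows the grabber level in the image: nose end (237,256), flange (340,256), thumb plate (428,256). The fingertips are at about (267,364) and (500,364).

```bash
python3 - <<'E'
from h import *
f=np.load('w1.npz');d=f['d'];s=dict(ee_pos=f['pos'],orientation=f['o'])
P={}
for n,px,z in(('nose',(240,256),.024),('barrel',(370,255),.028),('fl_top',(336,255),.03),('th',(433,256),.03),('thc',(428,256),.03)):
    P[n]=wonplane(np.array(px)/1.5,s,z)[0];print(n,P[n])
u=P['th']-P['nose'];print('yaw',np.arctan2(-u[1],-u[0]),np.linalg.norm(P['th']-P['fl_top']))
# full pointcloud of tool frame
k=calibration('wrist');v,uu=np.mgrid[0:384,0:512]
M=np.array(k['mount']);X=uu-k['cx'];Y=v-k['cy'];r=np.hypot(X,Y)+1e-9;th=r/k['fx']
C=np.stack([X/r*np.tan(th),Y/r*np.tan(th),np.ones_like(r)],-1)*d[...,None]
T=C@M[:3,:3].T+M[:3,3]
W=T@Rn.from_euler('xyz',f['o']).as_matrix().T+f['pos']
for name,m in(('L',(uu>150)&(uu<190)&(v>235)&(v<290)&(d>0)&(d<.16)),('R',(uu>318)&(uu<355)&(v>235)&(v<290)&(d>0)&(d<.16))):
    t=T[m];print(name,len(t),'tip z max',np.percentile(t[:,2],[90,98,99.9]),'y',np.percentile(t[:,1],[1,99]),'x',np.percentile(t[t[:,2]>t[:,2].max()-.01][:,0],[1,99]))
m=(uu>145)&(uu<300)&(v>145)&(v<195)&(W[...,2]>.012)&(W[...,2]<.06)
w=W[m];print(len(w),'ztop',w[:,2].max())
hi=w[w[:,2]>.037];a=np.array([np.cos(2.925),np.sin(2.925)]);n=np.array([-a[1],a[0]])
t=(hi[:,:2]-[.502,.242])@a;l=(hi[:,:2]-[.502,.242])@n
for q in(t>0,t<0):print('hi',q.sum(),np.percentile(t[q],[2,50,98]),np.percentile(l[q],[2,50,98]))
t=(w[:,:2]-[.502,.242])@a;l=(w[:,:2]-[.502,.242])@n
for c0 in(0,.06,.1):
    q=abs(t-c0)<.006;print(c0,q.sum(),l[q].min(),l[q].max(),w[q,2].max())
print('far t',t.max())
E
```

```text
nose [0.40680584 0.26679131 0.024     ]
barrel [0.49457854 0.24845764 0.028     ]
fl_top [0.47310011 0.25384261 0.03      ]
th [0.5347447 0.2394996 0.03     ]
thc [0.53153007 0.24019631 0.03      ]
yaw 2.931424331091537 0.06329120967362571
L 1539 tip z max [0.05767144 0.06203191 0.06435935] y [-0.04959126 -0.03621255] x [-0.01070033  0.01130417]
R 1417 tip z max [0.0580261  0.06204289 0.06391799] y [0.03553775 0.04806293] x [-0.0102919   0.01132167]
1906 ztop 0.04560285920188897
hi 171 [0.0263665  0.02858251 0.03127524] [-0.01771925 -0.0052118   0.00866863]
hi 172 [-0.03064019 -0.0280073  -0.02575064] [-0.01802118 -0.00517386  0.00881135]
0 190 -0.01250537271838321 0.002966556526953794 0.032302999906073104
0.06 96 -0.00880483046046826 -0.0008447371762342962 0.027590248275007778
0.1 119 -0.009064877198113355 0.0034213059093575 0.02855081149365904
far t 0.10835994534723965
```

Call:
apply_moves([
  [[0.1,0.02,0.6],0,-0.7],
  [[0.1,0.02,0.6],0,-0.7],
  [[0.1,0,0.6],0,-0.7],
  [[0,0,0.6],0,-0.7],
  [[0,0,0.6],0,-0.7],
  [[0,0,0.6],0,-0.7],
  [[0,0,0.6],0,-0.7],
  [[0,0,0.5],0,-0.7],
  [[0,0,0],0,-0.7],
  [[0,0,0],0,-0.7],
])

```text
t: 6.15
ee_pos: [0.5031, 0.2458, 0.1458]
orientation: [3.142, 0.0, 1.353]
ft_force: [0.1, 1.2, -0.0]
finger_gap: 0.0728
grip_force: 0.0
```

```bash
cat >> h.py <<'E'
def cloud():
    s=state();p,d=camera('wrist');k=calibration('wrist');v,uu=np.mgrid[0:384,0:512]
    M=np.array(k['mount']);X=uu-k['cx'];Y=v-k['cy'];r=np.hypot(X,Y)+1e-9;th=r/k['fx']
    C=np.stack([X/r*np.tan(th),Y/r*np.tan(th),np.ones_like(r)],-1)*d[...,None]
    T=C@M[:3,:3].T+M[:3,3]
    W=T@Rn.from_euler('xyz',s['orientation']).as_matrix().T+s['ee_pos']
    W[d<=0]=np.nan
    return s,p,d,T,W
E
python3 - <<'E'
from h import *
s,p,d,T,W=cloud();print(s['ee_pos'],s['orientation'])
a=np.array([np.cos(2.93),np.sin(2.93)]);n=np.array([-a[1],a[0]]);c=np.array(s['ee_pos'][:2])
t=(W[...,:2]-c)@a;l=(W[...,:2]-c)@n;z=W[...,2]
hi=(z>.036)&(z<.05)&(abs(l)<.03)
for q in(hi&(t>.015)&(t<.045),hi&(t<-.015)&(t>-.045)):print(q.sum(),np.percentile(t[q],[2,50,98]),np.percentile(l[q],[2,50,98]))
q=(z>.012)&(z<.04)&(abs(t)<.02)&(abs(l)<.03);print(q.sum(),l[q].min(),l[q].max())
q=(z>.012)&(z<.04)&(abs(t-.06)<.02)&(abs(l)<.03);print(q.sum(),l[q].min(),l[q].max())
cv2.imwrite('pics/w2.png',p)
E
```

```text
[0.5030648  0.24577435 0.14578716] [3.14156761e+00 1.00191270e-04 1.35273816e+00]
346 [0.02639919 0.02840882 0.0311291 ] [-0.01410729 -0.00205426  0.01280058]
343 [-0.02995968 -0.02728951 -0.02508757] [-0.01391182 -0.00187115  0.01258755]
1312 -0.014357454923826425 0.01348395765308709
619 -0.005363340142505624 0.003972127792195072
```

Call:
apply_moves([
  [[0,0,0.5],0,-0.7],
  [[0,0,0.5],0,-0.7],
  [[0,0,0.5],0,-0.7],
  [[0,0,0.4],0,-0.7],
  [[0,0,0.25],0,-0.7],
  [[0,0,0],0,-0.6],
  [[0,0,0],0,-0.5],
  [[0,0,0],0,-0.45],
  [[0,0,0],0,-0.4],
  [[0,0,0],0,-0.35],
], force=30)

```text
t: 7.2
ee_pos: [0.5021, 0.246, 0.1038]
orientation: [-3.14, -0.0, 1.352]
ft_force: [-4.8, 1.5, 6.5]
finger_gap: 0.0578
grip_force: 6.5
```

Call:
apply_moves([
  [[0,0,0],0,-0.3],
  [[0,0,0],0,-0.25],
  [[0,0,0],0,-0.2],
  [[0,0,0],0,-0.15],
  [[0,0,0],0,-0.1],
  [[0,0,0],0,0],
  [[0,0,0],0,0.1],
  [[0,0,0],0,0.2],
  [[0,0,0],0,0.2],
  [[0,0,0],0,0.2],
], force=30)

```text
t: 8.2
ee_pos: [0.4996, 0.2465, 0.1052]
orientation: [-3.135, 0.001, 1.351]
ft_force: [-14.1, 3.3, 22.3]
finger_gap: 0.0492
grip_force: 27.6
```

Call:
apply_moves([
  [[0,0,-0.1],0,0.2],
  [[0,0,-0.1],0,0.2],
  [[0,0,-0.1],0,0.2],
  [[0,0,-0.2],0,0.2],
  [[0,0,-0.2],0,0.2],
  [[0,0,-0.3],0,0.2],
  [[0,0,-0.3],0,0.2],
  [[0,0,-0.4],0,0.2],
  [[0,0,-0.4],0,0.2],
  [[0,0,-0.4],0,0.2],
])

```text
t: 9.2
ee_pos: [0.503, 0.2458, 0.1538]
orientation: [3.141, -0.0, 1.353]
ft_force: [-0.2, 0.6, -1.0]
finger_gap: 0.0479
grip_force: 31.2
```

Call:
apply_moves([
  [[0,0,-0.6],0,0.2],
  [[0,0,-0.6],0,0.2],
  [[0,0,-0.6],0,0.2],
  [[0,0,-0.6],0,0.2],
  [[0,0,-0.5],0,0.2],
  [[0,0,-0.3],0,0.2],
  [[0,0,0],0,0.2],
  [[0,0,0],0,0.2],
  [[0,0,0],0,0.2],
  [[0,0,0],0,0.2],
])

```text
t: 10.2
ee_pos: [0.5027, 0.2456, 0.2163]
orientation: [-3.141, 0.001, 1.353]
ft_force: [-0.1, -0.8, -0.6]
finger_gap: 0.0486
grip_force: 31.2
```

```bash
python3 - <<'E'
from h import *
s,p,d,T,W=cloud();print(s['ee_pos'],s['orientation'],s['finger_gap'],s['ft_force'])
np.savez('w3.npz',T=T,p=p)
# probe axis fwd = +(-tool y)? print cloud stats in tool frame
x,y,z=T[...,0],T[...,1],T[...,2]
for y0 in np.arange(-.14,.04,.01):
    q=(abs(y-y0)<.005)&(abs(x)<.03)&(z>.03)&(z<.13)
    if q.sum():print(round(y0,3),q.sum(),np.percentile(x[q],[1,50,99]).round(4),np.percentile(z[q],[1,10,50,99]).round(4))
cv2.imwrite('pics/w3.png',np.hstack([cv2.resize(p[130:330,60:330],None,fx=2.8,fy=2.8,interpolation=cv2.INTER_CUBIC)]))
E
```

```text
[0.50272066 0.24564473 0.21627449] [-3.14062263e+00  8.41162559e-04  1.35276022e+00] 0.04863841756781655 [-0.0679384  -0.84835674 -0.64709903]
-0.11 125 [-0.0079  0.0009  0.0052] [0.081  0.0815 0.0823 0.0846]
-0.1 130 [-0.0049  0.0034  0.0056] [0.0778 0.0782 0.0794 0.0868]
-0.09 284 [-0.0043  0.0027  0.0055] [0.0772 0.078  0.0792 0.0882]
-0.08 193 [-0.0033  0.0018  0.0044] [0.0785 0.0792 0.0802 0.085 ]
-0.07 204 [-0.0036  0.0018  0.0047] [0.0783 0.079  0.0803 0.0846]
-0.06 214 [-0.0032  0.0021  0.0047] [0.0783 0.0791 0.0802 0.0841]
-0.05 232 [-0.0031  0.0019  0.0049] [0.0785 0.079  0.0802 0.084 ]
-0.04 396 [-0.0029  0.0041  0.0077] [0.038  0.0425 0.0791 0.0859]
-0.03 874 [-0.0071  0.0104  0.0117] [0.0304 0.0322 0.0452 0.0841]
-0.02 1637 [-0.012   0.0046  0.0144] [0.0321 0.0381 0.062  0.1013]
-0.01 498 [-0.0059  0.004   0.0086] [0.0745 0.0753 0.077  0.087 ]
0.0 470 [-0.0059  0.004   0.0084] [0.0748 0.0756 0.0772 0.0874]
0.01 496 [-0.006   0.004   0.0088] [0.0745 0.0755 0.0772 0.0917]
0.02 1861 [-0.0124  0.0057  0.0144] [0.032  0.0363 0.0625 0.1016]
0.03 705 [-0.0027  0.0106  0.0118] [0.0302 0.0322 0.0444 0.0655]
```

View pics/w3.png

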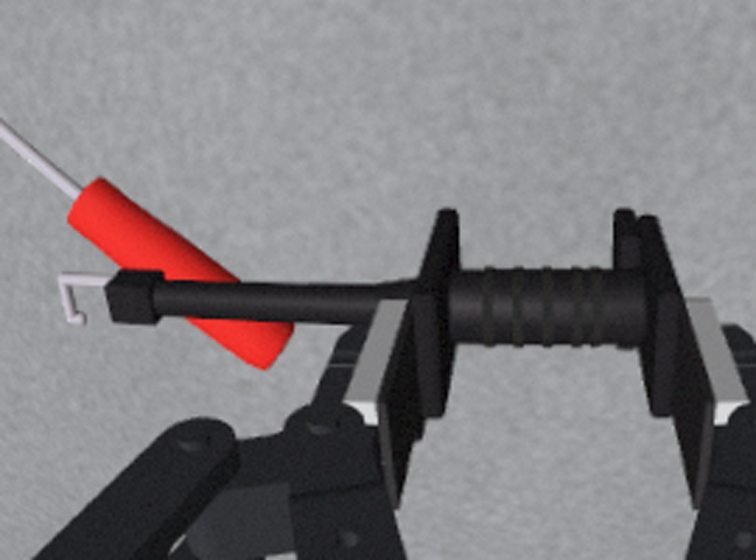

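The picture shows the grabber held level with the hook out (cross wire at crop (67,285), square nose end at (130,297)). Next I carry it to the panel.

```bash
python3 - <<'E'
from plan import *
s=state()
plan([.4464,-.2076,.24],3.341,40,.2,p0=s['ee_pos'],y0=s['orientation'][2])
f=np.load('w3.npz')
s0=dict(ee_pos=np.zeros(3),orientation=np.zeros(3))
for px,z in(((107,285),.078),((113,322),.078),((64,278),.083),((70,320),.083),((384,300),.069),((700,300),.069)):
    print(wonplane(np.array(px)/2.8+[60,130],s0,z)[0])
E
```

```text
[[[-0.57,0.05,-0.03],-0.5,0.2],[[-0.57,0.03,-0.03],-0.5,0.2],[[-0.57,-0.0,-0.03],-0.5,0.2],[[-0.57,-0.03,-0.03],-0.5,0.2],[[-0.57,-0.06,-0.03],-0.5,0.2],[[-0.56,-0.09,-0.03],-0.5,0.2],[[-0.56,-0.12,-0.03],-0.5,0.2],[[-0.55,-0.14,-0.03],-0.5,0.2],[[-0.54,-0.17,-0.03],-0.5,0.2],[[-0.54,-0.2,-0.03],-0.5,0.2]]
[[[-0.52,-0.23,-0.03],-0.5,0.2],[[-0.51,-0.25,-0.03],-0.5,0.2],[[-0.5,-0.28,-0.03],-0.5,0.2],[[-0.49,-0.3,-0.03],-0.5,0.2],[[-0.47,-0.33,-0.03],-0.5,0.2],[[-0.45,-0.35,-0.03],-0.5,0.2],[[-0.43,-0.37,-0.03],-0.5,0.2],[[-0.42,-0.39,-0.03],-0.5,0.2],[[-0.4,-0.41,-0.03],-0.5,0.2],[[-0.37,-0.43,-0.03],-0.5,0.2]]
[[[-0.35,-0.45,-0.03],-0.5,0.2],[[-0.33,-0.47,-0.03],-0.5,0.2],[[-0.31,-0.48,-0.03],-0.5,0.2],[[-0.28,-0.5,-0.03],-0.5,0.2],[[-0.26,-0.51,-0.03],-0.5,0.2],[[-0.23,-0.52,-0.03],-0.5,0.2],[[-0.2,-0.53,-0.03],-0.5,0.2],[[-0.18,-0.54,-0.03],-0.5,0.2],[[-0.15,-0.55,-0.03],-0.5,0.2],[[-0.12,-0.56,-0.03],-0.5,0.2]]
[[[-0.09,-0.56,-0.03],-0.5,0.2],[[-0.07,-0.57,-0.03],-0.5,0.2],[[-0.04,-0.57,-0.03],-0.5,0.2],[[-0.01,-0.57,-0.03],-0.5,0.2],[[0.02,-0.57,-0.03],-0.5,0.2],[[0.05,-0.57,-0.03],-0.5,0.2],[[0.08,-0.57,-0.03],-0.5,0.2],[[0.11,-0.56,-0.02],-0.5,0.2],[[0.13,-0.56,-0.03],-0.5,0.2],[[0.16,-0.54,-0.02],-0.5,0.2]]
[ 0.44638172 -0.20750995  0.23994408] 3.3528237186086316
[ 0.00507084 -0.09694877  0.078     ]
[-0.00434089 -0.09765234  0.078     ]
[ 0.00358793 -0.11215383  0.083     ]
[-0.00767589 -0.11347639  0.083     ]
[ 0.00888315 -0.03097363  0.069     ]
[0.0089     0.02932476 0.069     ]
```

Call:
apply_moves([
  [[-0.55,0.05,-0.05],-0.5,0.2],
  [[-0.55,0.05,-0.05],-0.5,0.2],
  [[-0.55,0,-0.05],-0.5,0.2],
  [[-0.55,-0.05,-0.05],-0.5,0.2],
  [[-0.55,-0.05,-0.05],-0.5,0.2],
  [[-0.55,-0.1,-0.05],-0.5,0.2],
  [[-0.55,-0.1,-0.05],-0.5,0.2],
  [[-0.55,-0.15,-0.05],-0.5,0.2],
  [[-0.55,-0.15,-0.05],-0.5,0.2],
  [[-0.55,-0.2,-0.05],-0.5,0.2],
])

```text
t: 11.25
ee_pos: [0.4897, 0.134, 0.2267]
orientation: [-3.141, 0.0, 1.855]
ft_force: [0.1, -0.6, -1.2]
finger_gap: 0.0482
grip_force: 31.2
```

Call:
apply_moves([
  [[-0.5,-0.25,-0.05],-0.5,0.2],
  [[-0.5,-0.25,-0.05],-0.5,0.2],
  [[-0.5,-0.3,-0.05],-0.5,0.2],
  [[-0.5,-0.3,-0.05],-0.5,0.2],
  [[-0.45,-0.35,-0.05],-0.5,0.2],
  [[-0.45,-0.35,-0.05],-0.5,0.2],
  [[-0.45,-0.35,-0.05],-0.5,0.2],
  [[-0.4,-0.4,-0.05],-0.5,0.2],
  [[-0.4,-0.4,0],-0.5,0.2],
  [[-0.35,-0.45,0],-0.5,0.2],
])

```text
t: 12.25
ee_pos: [0.4739, 0.0213, 0.2348]
orientation: [-3.141, -0.0, 2.355]
ft_force: [0.2, -0.8, -1.2]
finger_gap: 0.0482
grip_force: 31.2
```

Call:
apply_moves([
  [[-0.35,-0.45,0],-0.5,0.2],
  [[-0.35,-0.45,0],-0.5,0.2],
  [[-0.3,-0.5,0],-0.5,0.2],
  [[-0.3,-0.5,0],-0.5,0.2],
  [[-0.25,-0.5,0],-0.5,0.2],
  [[-0.25,-0.5,0],-0.5,0.2],
  [[-0.2,-0.55,0],-0.5,0.2],
  [[-0.2,-0.55,0],-0.5,0.2],
  [[-0.15,-0.55,0],-0.5,0.2],
  [[-0.1,-0.55,0],-0.5,0.2],
])

```text
t: 13.25
ee_pos: [0.4605, -0.0924, 0.2347]
orientation: [-3.141, -0.0, 2.855]
ft_force: [-0.0, 0.2, -0.2]
finger_gap: 0.0484
grip_force: 31.2
```

```bash
python3 - <<'E'
from plan import *
s=state();print(s['ee_pos'],s['orientation'],s['finger_gap'],s['qpos'])
plan([.4464,-.2076,.24],3.341,10,.2,p0=s['ee_pos'],y0=s['orientation'][2]%(2*np.pi))
E
```

```text
[ 0.46053307 -0.0923549   0.23471369] [-3.14148941e+00 -3.63661684e-04  2.85481157e+00] 0.04838001905014706 [-2.22358285e-01  2.15149124e-01  1.90155738e+00 -9.31407290e-05
  1.02525570e+00 -1.50632520e+00]
[[[-0.1,-0.57,-0.03],-0.49,0.2],[[-0.07,-0.58,-0.03],-0.49,0.2],[[-0.04,-0.58,-0.03],-0.49,0.2],[[-0.01,-0.58,-0.02],-0.49,0.2],[[0.02,-0.58,-0.03],-0.49,0.2],[[0.05,-0.58,-0.02],-0.49,0.2],[[0.08,-0.57,-0.03],-0.49,0.2],[[0.1,-0.57,-0.02],-0.49,0.2],[[0.13,-0.57,-0.03],-0.49,0.2],[[0.16,-0.56,-0.02],-0.49,0.2]]
[ 0.44640825 -0.20765553  0.23991369] 3.3448115685762625
```

Call:
apply_moves([
  [[-0.1,-0.55,0],-0.5,0.2],
  [[-0.05,-0.6,0],-0.5,0.2],
  [[-0.05,-0.6,0],-0.5,0.2],
  [[0,-0.6,0],-0.5,0.2],
  [[0,-0.6,0],-0.5,0.2],
  [[0.05,-0.6,0],-0.5,0.2],
  [[0.1,-0.55,0],-0.5,0.2],
  [[0.1,-0.55,0],-0.45,0.2],
  [[0.15,-0.55,0],-0.45,0.2],
  [[0.15,-0.55,0],-0.45,0.2],
])

```text
t: 14.25
ee_pos: [0.4456, -0.2078, 0.2347]
orientation: [3.141, -0.0, -2.944]
ft_force: [-0.4, -0.6, -1.3]
finger_gap: 0.0484
grip_force: 31.2
```

Call:
apply_moves([
  [[0,0,0.3],0,0.2],
  [[0,0,0.5],0,0.2],
  [[0,0,0.6],0,0.2],
  [[0,0,0.6],0,0.2],
  [[0,0,0.4],0,0.2],
  [[0,0,0],0,0.2],
  [[0,0,0],0,0.2],
  [[0,0,0],0,0.2],
  [[0,0,0],0,0.2],
  [[0,0,0],0,0.2],
])

```text
t: 15.25
ee_pos: [0.446, -0.2075, 0.1873]
orientation: [-3.141, 0.001, -2.945]
ft_force: [-0.4, 0.6, -0.4]
finger_gap: 0.0486
grip_force: 31.2
```

```bash
python3 - <<'E'
from h import *
s,p,d,T,W=cloud();print(s['ee_pos'],s['orientation'],s['finger_gap'])
np.savez('w4.npz',T=T,W=W,p=p,d=d,pos=s['ee_pos'],o=s['orientation'])
cv2.imwrite('pics/w4.png',cv2.resize(p[120:260,60:300],None,fx=3.2,fy=3.2,interpolation=cv2.INTER_CUBIC))
q=(abs(W[...,0]-.49)<.03)&(abs(W[...,1]+.305)<.03)&(W[...,2]>.045)&(W[...,2]<.075)
v,u=np.nonzero(q);print(len(v))
w=W[q];print(np.percentile(w,[2,50,98],axis=0)); print(u.min(),u.max(),v.min(),v.max())
E
```

```text
[ 0.44597114 -0.20745079  0.18734025] [-3.14090763e+00  7.79482580e-04 -2.94543991e+00] 0.048568191035864974
26
[[ 0.49144194 -0.30817713  0.05320755]
 [ 0.49432344 -0.30543097  0.06544302]
 [ 0.4960414  -0.30286761  0.06642965]]
119 129 229 246
```

View pics/w4.png

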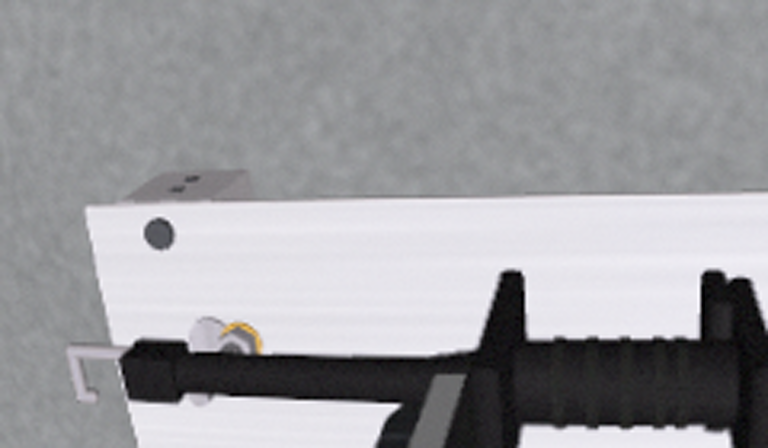

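The crop shows the hook at (85,375), the nose end at (150,370), and the stud just behind the nose with its top disk at about (208,332) and nut at (240,342), partly hidden. I'll verify by projection.

```bash
python3 - <<'E'
from h import *
f=np.load('w4.npz');s=dict(ee_pos=f['pos'],orientation=f['o']);W=f['W'];T=f['T']
g=lambda q:(q-[60,120])*3.2
for P in([.4914,-.304],[.4943,-.3054]):
    for z in(.033,.041,.066):print(P,z,g(wproj([*P,z],s)).round(0))
R=Rn.from_euler('xyz',f['o']).as_matrix()
for px in((208,332),):
    w=wonplane(np.array(px)/3.2+[60,120],s,.066)[0];print('top',w,(w-f['pos'])@R)
x,y,z=T[...,0],T[...,1],T[...,2]
q=(W[...,2]>.0645)&(W[...,2]<.07)&(abs(W[...,0]-.49)<.02)&(abs(W[...,1]+.305)<.02)
v,u=np.nonzero(q);print(g(np.c_[u,v]).min(0),g(np.c_[u,v]).max(0),W[q].mean(0),W[q].min(0),W[q].max(0))
s0=dict(ee_pos=np.zeros(3),orientation=np.zeros(3))
for px,zz in(((122,358),.078),((128,402),.078),((68,347),.083),((76,400),.083)):print(wonplane(np.array(px)/3.2+[60,120],s0,zz)[0])
for y0 in(-.112,-.09,-.06,0):
    q=(abs(y-y0)<.006)&(abs(x)<.015)&(z>.07)&(z<.09);print(y0,q.sum(),np.percentile(z[q],[2,10,50]),np.percentile(x[q],[1,99]))
E
```

```text
[0.4914, -0.304] 0.033 [[248. 334.]]
[0.4914, -0.304] 0.041 [[238. 347.]]
[0.4914, -0.304] 0.066 [[203. 391.]]
[0.4943, -0.3054] 0.033 [[243. 342.]]
[0.4943, -0.3054] 0.041 [[233. 355.]]
[0.4943, -0.3054] 0.066 [[198. 400.]]
top [ 0.47449727 -0.30260939  0.066     ] [-0.00933836 -0.09881032  0.12141528]
[188.8 393.6] [208.  403.2] [ 0.49424228 -0.30558474  0.06555935] [ 0.49230141 -0.30818959  0.06486056] [ 0.49619677 -0.30276521  0.06655181]
[ 0.00544685 -0.0967457   0.078     ]
[-0.00438102 -0.09775683  0.078     ]
[ 0.00457907 -0.11306591  0.083     ]
[-0.00788114 -0.11443965  0.083     ]
-0.112 117 [0.08087402 0.08140649 0.08227589] [-0.00719458  0.00557213]
-0.09 333 [0.07737174 0.07788237 0.07917319] [-0.0039003   0.00610545]
-0.06 263 [0.07842804 0.07901788 0.08023526] [-0.00288992  0.005247  ]
0 598 [0.07479935 0.07548043 0.07718754] [-0.00543857  0.00886616]
```

Call:
apply_moves([
  [[0,-0.12,0.3],0,0.2],
  [[0,0,0.4],0,0.2],
  [[0,0,0.4],0,0.2],
  [[0,0,0.4],0,0.2],
  [[0,0,0.3],0,0.2],
  [[0,0,0.2],0,0.2],
  [[0,0,0.15],0,0.2],
  [[0,0,0.1],0,0.2],
  [[0,0,0],0,0.2],
  [[0,0,0],0,0.2],
])

```text
t: 16.3
ee_pos: [0.4464, -0.2098, 0.1421]
orientation: [-3.141, 0.0, -2.945]
ft_force: [0.6, -0.4, -0.1]
finger_gap: 0.0484
grip_force: 31.2
```

```bash
python3 - <<'E'
from h import *
s,p,d,T,W=cloud();print(s['ee_pos'],s['orientation'],s['finger_gap'],s['ft_force'])
np.savez('w5.npz',T=T,W=W,p=p,d=d,pos=s['ee_pos'],o=s['orientation'])
cv2.imwrite('pics/w5.png',cv2.resize(p[130:250,60:220],None,fx=4.8,fy=4.8,interpolation=cv2.INTER_CUBIC))
q=(abs(T[...,0]+.027)<.015)&(abs(T[...,1]+.104)<.015)&(W[...,2]>.045)&(W[...,2]<.075)
t=T[q];print(len(t),np.percentile(t,[2,50,98],axis=0))
tt=t[t[:,2]<t[:,2].min()+.0025];print('top',len(tt),tt.min(0),tt.max(0),tt.mean(0))
E
```

```text
[ 0.44639925 -0.20976849  0.14210076] [-3.14122255e+00  3.94291330e-04 -2.94539021e+00] 0.04841781276517746 [ 0.6318101  -0.41541129 -0.14408369]
214 [[-0.02944463 -0.1054072   0.07574455]
 [-0.0255267  -0.10146043  0.08376874]
 [-0.02382244 -0.09971098  0.09650913]]
top 50 [-0.02979207 -0.105651    0.07541518] [-0.02413342 -0.0997529   0.07790158] [-0.02661771 -0.10263929  0.07642843]
```

View pics/w5.png

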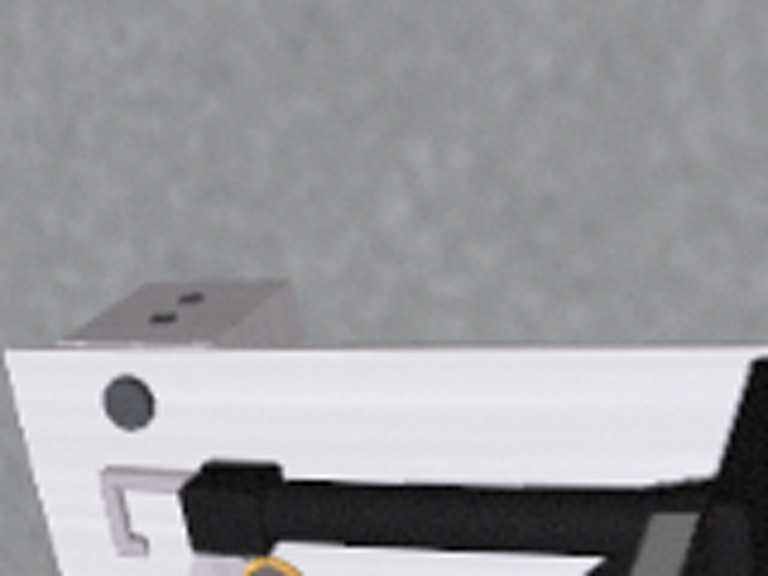

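The crop shows the hook: cross wire from (103,470) to (125,553), barb tip (148,546), nose left edge (181,493)–(196,550), with the stud below the nose at (205,570). I'll compare mouth and stud in tool coordinates.

```bash
python3 - <<'E'
from h import *
f=np.load('w5.npz');T=f['T'];s0=dict(ee_pos=np.zeros(3),orientation=np.zeros(3))
for n,px,z in(('outer top',(103,472),.0815),('outer bot',(121,553),.0815),('inner top',(125,490),.0815),('inner bot',(130,535),.0815),('barb tip',(148,546),.0815),('nose top',(181,495),.078),('nose bot',(196,552),.078)):
    print(n,wonplane(np.array(px)/4.8+[60,130],s0,z)[0].round(4))
x,y,z=T[...,0],T[...,1],T[...,2]
q=(abs(x)<.012)&(y<-.08)&(y>-.125)&(z>.07)&(z<.09)
h=q&(y<-.1);print('hook',h.sum(),np.percentile(y[h],[1,99]),np.percentile(x[h],[1,99]))
for x0 in(-.0025,.001,.004):
    for lo in(q&(abs(x-x0)<.0015),):
        print(x0,np.sort(y[lo])[:25].round(4))
cv2.imwrite('pics/w5b.png',cv2.resize(f['p'][215:300,80:160],None,fx=7,fy=7,interpolation=cv2.INTER_CUBIC))
E
```

```text
outer top [ 0.0054 -0.1118  0.0815]
outer bot [-0.007  -0.1121  0.0815]
inner top [ 0.0029 -0.1087  0.0815]
inner bot [-0.004  -0.1097  0.0815]
barb tip [-0.0056 -0.1071  0.0815]
nose top [ 0.0045 -0.0973  0.078 ]
nose bot [-0.0039 -0.097   0.078 ]
hook 158 [-0.11376213 -0.10064702] [-0.00738472  0.00580057]
-0.0025 [-0.1139 -0.1137 -0.1136 -0.1135 -0.1129 -0.1129 -0.1125 -0.1124 -0.1123
 -0.1122 -0.112  -0.1119 -0.1118 -0.1118 -0.1112 -0.1111 -0.111  -0.1109
 -0.1103 -0.1102 -0.0988 -0.0979 -0.0978 -0.0976 -0.0974]
0.001 [-0.113  -0.113  -0.1127 -0.1125 -0.1124 -0.1121 -0.112  -0.1118 -0.1116
 -0.1115 -0.1115 -0.1113 -0.1111 -0.111  -0.1109 -0.1107 -0.0984 -0.0978
 -0.0978 -0.0977 -0.0975 -0.0969 -0.0969 -0.0969 -0.0967]
0.004 [-0.113  -0.1129 -0.1127 -0.1127 -0.1126 -0.1123 -0.1121 -0.1119 -0.1118
 -0.1115 -0.1115 -0.1115 -0.1114 -0.1111 -0.111  -0.1108 -0.1107 -0.1107
 -0.1103 -0.1103 -0.1099 -0.1096 -0.1096 -0.1095 -0.1093]
```

Call:
apply_moves([
  [[-0.2,0,0],0,0.2],
  [[-0.2,0,0],0,0.2],
  [[-0.15,0,0],0,0.2],
  [[-0.1,0,0],0,0.2],
  [[-0.05,0,0],0,0.2],
  [[-0.05,0,0],0,0.2],
  [[-0.05,0,0],0,0.2],
  [[0,0,0],0,0.2],
  [[0,0,0],0,0.2],
  [[0,0,0],0,0.2],
])

```text
t: 17.35
ee_pos: [0.4619, -0.2066, 0.1419]
orientation: [-3.142, -0.0, -2.945]
ft_force: [-0.5, 0.6, -1.2]
finger_gap: 0.0487
grip_force: 31.2
```

```bash
python3 - <<'E'
from h import *
s,p,d,T,W=cloud();print(s['ee_pos'],s['ft_force'])
np.savez('w6.npz',T=T,W=W,p=p,d=d)
cv2.imwrite('pics/w6.png',cv2.resize(p[210:300,60:180],None,fx=6,fy=6,interpolation=cv2.INTER_CUBIC))
z=T[...,2];q=(z<.08)&(z>.073)&(T[...,0]>-.02)&(T[...,0]<-.003)&(abs(T[...,1]+.103)<.005)
t=T[q];print(len(t),t.min(0),t.max(0))
E
```

```text
[ 0.46187109 -0.20660979  0.14191546] [-0.47554631  0.60542493 -1.15412325]
86 [-0.01440473 -0.10612931  0.07483253] [-0.00425726 -0.09801718  0.0798886 ]
```

View pics/w6.png

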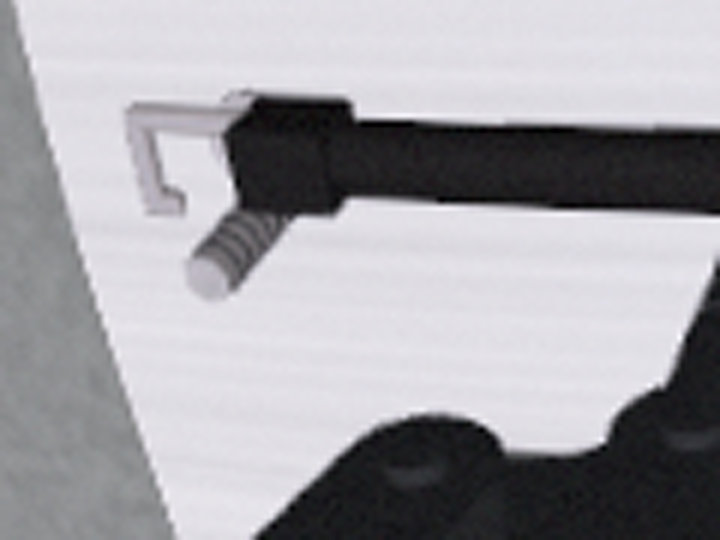

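The stud top is at (212,278), with the mouth between barb (185,205) and nose (240,212). They are aligned, so I go in slowly.

Call:
apply_moves([
  [[-0.05,0,0],0,0.2],
  [[-0.05,0,0],0,0.2],
  [[-0.05,0,0],0,0.2],
  [[-0.05,0,0],0,0.2],
  [[-0.05,0,0],0,0.2],
  [[-0.05,0,0],0,0.2],
  [[0,0,0],0,0.2],
  [[0,0,0],0,0.2],
  [[0,0,0],0,0.2],
  [[0,0,0],0,0.2],
])

```text
t: 18.4
ee_pos: [0.4678, -0.2054, 0.1419]
orientation: [-3.142, -0.0, -2.945]
ft_force: [0.1, -0.6, -1.0]
finger_gap: 0.0483
grip_force: 31.2
```

Call:
apply_moves([
  [[-0.05,0,0],0,0.2],
  [[-0.05,0,0],0,0.2],
  [[-0.05,0,0],0,0.2],
  [[-0.05,0,0],0,0.2],
  [[0,0,0],0,0.2],
  [[0,0,0],0,0.2],
  [[0,0,0],0,0.2],
  [[0,0,0],0,0.2],
  [[0,0,0],0,0.2],
  [[0,0,0],0,0.2],
])

```text
t: 19.4
ee_pos: [0.4717, -0.2046, 0.1419]
orientation: [-3.142, -0.0, -2.945]
ft_force: [0.4, -1.0, -1.2]
finger_gap: 0.0484
grip_force: 31.2
```

```bash
python3 - <<'E'
from h import *
s,p,d,T,W=cloud();print(s['ee_pos'],s['ft_force'])
np.savez('w7.npz',T=T,W=W,p=p,d=d)
cv2.imwrite('pics/w7.png',cv2.resize(p[210:300,60:180],None,fx=6,fy=6,interpolation=cv2.INTER_CUBIC))
z=T[...,2];q=(z<.0785)&(z>.073)&(T[...,0]>-.012)&(T[...,0]<.006)&(T[...,1]<-.099)&(T[...,1]>-.108)
t=T[q];print(len(t),t.min(0),t.max(0))
E
```

```text
[ 0.47172926 -0.20464849  0.14191508] [ 0.43573355 -1.00498387 -1.22339151]
68 [-0.00419935 -0.10552632  0.07484218] [ 0.00197733 -0.10005566  0.07847773]
```

View pics/w7.png

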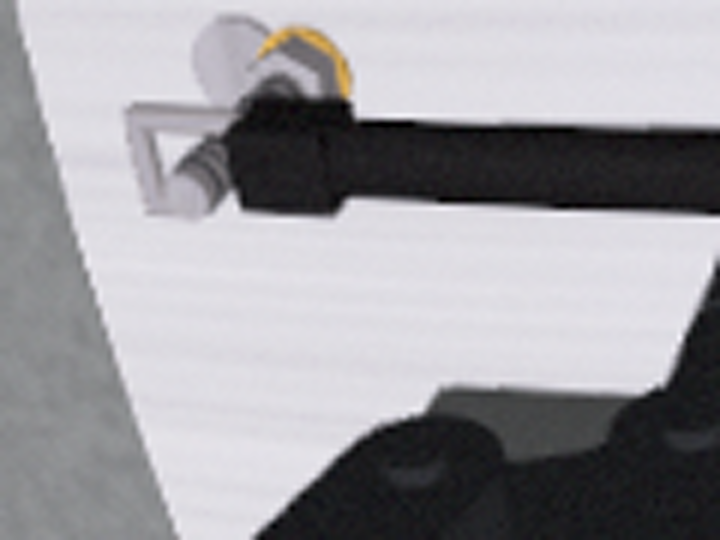

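The stud is in the mouth (top at (185,192)), about 1 mm short of the shank. I go in slightly further, then lower.

Call:
apply_moves([
  [[-0.02,0,0],0,0.2],
  [[-0.02,0,0],0,0.2],
  [[0,0,0],0,0.2],
  [[0,0,0.03],0,0.2],
  [[0,0,0.03],0,0.2],
  [[0,0,0.03],0,0.2],
  [[0,0,0.02],0,0.2],
  [[0,0,0],0,0.2],
  [[0,0,0],0,0.2],
  [[0,0,0],0,0.2],
])

```text
t: 20.45
ee_pos: [0.4726, -0.2045, 0.1397]
orientation: [-3.141, 0.0, -2.945]
ft_force: [-0.4, -0.2, -1.0]
finger_gap: 0.0485
grip_force: 31.2
```

Call:
apply_moves([
  [[0,0,0.02],0,0.2],
  [[0,0,0],0,0.2],
  [[0,0,0.02],0,0.2],
  [[0,0,0],0,0.2],
  [[0,0,0.02],0,0.2],
  [[0,0,0],0,0.2],
  [[0,0,0],0,0.2],
  [[0,0,0],0,0.2],
  [[0,0,0],0,0.2],
  [[0,0,0],0,0.2],
])

```text
t: 21.45
ee_pos: [0.4726, -0.2045, 0.1386]
orientation: [-3.141, 0.0, -2.945]
ft_force: [0.6, -0.7, 1.9]
finger_gap: 0.0481
grip_force: 31.8
```

Call:
apply_moves([
  [[0,0,0.02],0,0.2],
  [[0,0,0],0,0.2],
  [[0,0,0],0,0.1],
  [[0,0,0],0,0],
  [[0,0,0],0,-0.08],
  [[0,0,0],0,-0.12],
  [[0,0,0],0,-0.14],
  [[0,0,0],0,-0.16],
  [[0,0,0],0,-0.17],
  [[0,0,0],0,-0.18],
], force=20)

```text
t: 22.45
ee_pos: [0.4726, -0.2044, 0.138]
orientation: [3.141, 0.0, -2.945]
ft_force: [-0.4, 1.1, 2.8]
finger_gap: 0.0507
grip_force: 6.4
```

Call:
apply_moves([
  [[0,0,0],0,-0.19],
  [[0,0,0.01],0,-0.2],
  [[0,0,0.01],0,-0.21],
  [[0,0,0.01],0,-0.22],
  [[0,0,0.01],0,-0.23],
  [[0,0,0.01],0,-0.24],
  [[0,0,0],0,-0.25],
  [[0,0,0],0,-0.26],
  [[0,0,0],0,-0.27],
  [[0,0,0],0,-0.28],
])

```text
t: 23.45
ee_pos: [0.4723, -0.2041, 0.1368]
orientation: [3.14, -0.001, -2.946]
ft_force: [-1.0, 4.9, 2.0]
finger_gap: 0.0545
grip_force: 2.7
```

Call:
apply_moves([
  [[0,0,0],0,-0.29],
  [[0,0,0],0,-0.3],
  [[0,0,0],0,-0.31],
  [[0,0,0],0,-0.32],
  [[0,0,0],0,-0.33],
  [[0,0,0],0,-0.35],
  [[0,0,0],0,-0.37],
  [[0,0,0],0,-0.4],
  [[0,0,0],0,-0.43],
  [[0,0,0],0,-0.46],
])

```text
t: 24.45
ee_pos: [0.473, -0.2052, 0.1373]
orientation: [-3.14, 0.001, -2.945]
ft_force: [0.2, 1.1, -0.1]
finger_gap: 0.062
grip_force: 0.5
```

```bash
python3 - <<'E'
from h import *
s,p,d,T,W=cloud();print(s['ee_pos'],s['ft_force'],s['finger_gap'])
np.savez('w8.npz',T=T,W=W,p=p,d=d)
cv2.imwrite('pics/w8.png',cv2.resize(p[160:300,60:360],None,fx=2.6,fy=2.6,interpolation=cv2.INTER_CUBIC))
x,y,z=T[...,0],T[...,1],T[...,2]
hi=(W[...,2]>.070)&(W[...,2]<.0795)&(abs(x)<.016)
for q in(hi&(y<-.015)&(y>-.035),hi&(y>.015)&(y<.035)):print(q.sum(),np.percentile(y[q],[2,50,98]))
E
```

```text
[ 0.47299374 -0.20517371  0.13731543] [ 0.15266157  1.08224234 -0.05063768] 0.062005252501286905
693 [-0.03319504 -0.02356307 -0.02060784]
629 [0.02610075 0.02856454 0.03329998]
```

View pics/w8.png

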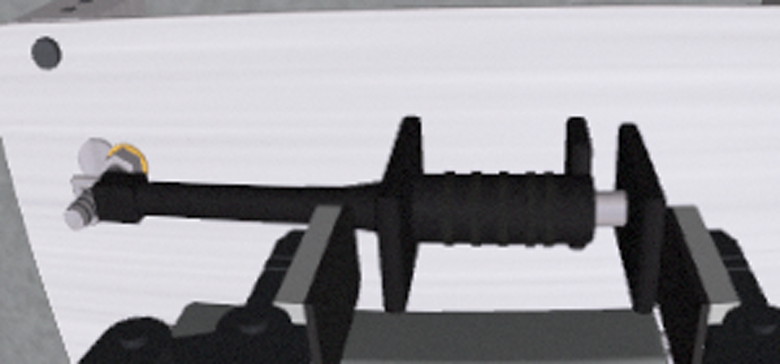

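The grabber is clipped on the stud (nose at (105,195), stud top (80,215)), and the thumb plate still lies close to the right finger. I centre and open the gripper, then retreat.

Call:
apply_moves([
  [[0,0.04,0],0,-0.5],
  [[0,0.04,0],0,-0.55],
  [[0,0.04,0],0,-0.6],
  [[0,0.03,0],0,-0.7],
  [[0,0,0],0,-0.8],
  [[0,0,0],0,-0.9],
  [[0,0,0],0,-0.9],
  [[0,0,-0.1],0,-0.9],
  [[0,0,-0.3],0,-0.9],
  [[0,0,-0.5],0,-0.9],
])

```text
t: 25.5
ee_pos: [0.4717, -0.2015, 0.1553]
orientation: [3.141, -0.001, -2.945]
ft_force: [0.8, 0.6, -0.0]
finger_gap: 0.0811
grip_force: 0.0
```

Call:
apply_moves([
  [[0,0,-0.8],0,-0.9],
  [[0,0,-0.8],0,-0.9],
  [[0,0,-0.8],0,-0.9],
  [[0,0,-0.8],0,-0.9],
  [[0,0,-0.6],0,-0.9],
  [[0,0,-0.3],0,-0.9],
  [[0,0,0],0,-0.9],
  [[0,0,0],0,-0.9],
  [[0,0,0],0,-0.9],
  [[0,0,0],0,-0.9],
])

```text
t: 26.5
ee_pos: [0.4717, -0.2014, 0.2364]
orientation: [3.141, -0.001, -2.945]
ft_force: [-0.3, 0.6, -0.3]
finger_gap: 0.0812
grip_force: 0.0
```

```bash
python3 - <<'E'
from h import *
s,p,d,T,W=cloud();print(s['ee_pos'],s['ft_force'],s['finger_gap'])
cv2.imwrite('pics/w9.png',cv2.resize(p[110:260,60:360],None,fx=2.6,fy=2.6,interpolation=cv2.INTER_CUBIC))
x,y,z=T[...,0],T[...,1],W[...,2]
hi=(z>.070)&(z<.082)&(abs(x)<.018)
for q in(hi&(y<-.015)&(y>-.04),hi&(y>.015)&(y<.04)):print(q.sum(),np.percentile(y[q],[2,50,98]),z[q].max())
for y0 in(-.08,-.06,-.05,0):
    q=(abs(y-y0)<.006)&(abs(x)<.012)&(z>.045)&(z<.08);print(y0,np.percentile(z[q],[50,98]))
E
```

```text
[ 0.47173323 -0.20144405  0.23640265] [-0.32783916  0.62524635 -0.30305046] 0.08121047215673471
220 [-0.02993856 -0.02727589 -0.02507157] 0.07816848663479062
218 [0.02215296 0.02440906 0.0270743 ] 0.07828513492623737
-0.08 [0.05830559 0.0601478 ]
-0.06 [0.05855698 0.0601313 ]
-0.05 [0.05839908 0.05993824]
0 [0.06165895 0.06402175]
```

View pics/w9.png

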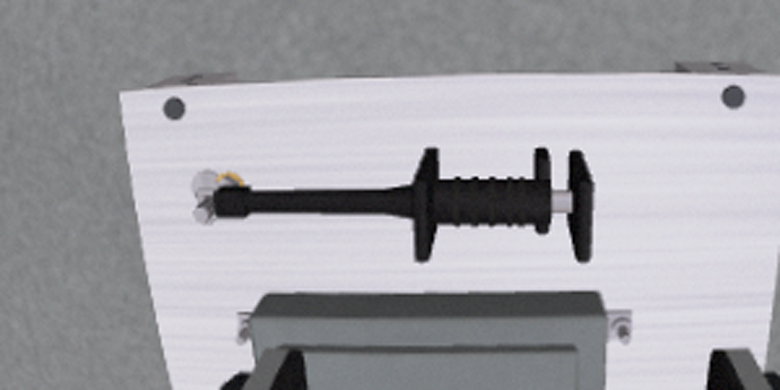

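The last view shows the grabber standing level on the plate, with the nose against the stud at (205,212), the plunger partly in and the gripper clear.

```bash
python3 -c "
from station import *
print(close_job())"
```

```text
the job is handed in; nothing more can be done
None
```

The job is handed in: the grabber is clipped on the earth stud, level on the plate, and the gripper is clear at about 26.5 s of 56 s. I couldn't read the plunger joint: the camera puts it at about 4 to 5 mm, near the 4.5 mm limit, though a 6 mm stud should hold it near 5.7 mm, and no result came back.

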